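Shut the coaster drawer and lock it with the knob under the shelf

TASK

With the closed fingers, pushing and never pinching, press the coaster drawer gently home under the little shelf riser until it meets its back stop. Then turn the knob on the underside of the shelf by pushing its lever from left to right until you feel its cam grip the drawer firmly, and force it no further. Let go, leaving the drawer home and gripped and the spice jar and kitchen timer where they stand.

Things in the scene. Friction and masses are not known exactly. Their poses are not given: they have to be found in the camera images.
- riser: Fixed wooden shelf riser, 220 deep (x), 213 wide (y), 90 mm high. Origin on the worktop below mid depth; x points from its open front inward, y to its left, z up. Board: front edge x=-110, underside z=78, top z=90; side panels start at x=-55. Canister (105 tall) and salt cellar fixed on top behind x=5. The guide strip right of the drawer sits several mm differently each time, unmeasured.
- drawer: Loose open wooden drawer, 190 (x) x 110 (y) x 45 mm, 0.4 to 0.9 kg, two coasters in it, slides on the worktop with 2 to 8 mm side play; starts 38 to 70 mm out. Origin: centre of underside, axes as the riser's. Home, back against a rigid stop: origin at x=-27 mm in the riser's frame, front 12 mm ahead of the board's edge.
- pull (a point): Middle of the front end of the drawer's round metal pull (22 mm across, sticking out 22 mm from the middle of the drawer front), 26 mm above the worktop, on the drawer's x axis 117 mm ahead of its origin.
- turn_knob (a joint): Knob turn, rad, 0 to 1.7; starts 0 to 0.2 (released), grows as the lever end goes from left to right (anticlockwise from above). Friction 0.12 Nm holds it. The cam slides the drawer aside, then squeezes it on the right guide strip: this bite lies anywhere from 0.6 to 1.3, unmeasured, felt near the lever end as a rise from some 2 N to 6 to 9 N (firm grip) within 0.1 rad.
- knob_axis (a point): Point on the knob's vertical axis at the lever's mid height, under the board, 25 mm behind its front edge and 62 mm left of the riser's x axis; 63.5 mm above the worktop. The round knob here is 38 mm across.
- lever_end (a point): Tip of the knob's metal lever, a straight bar 12 mm wide and 12 mm high (57.5 to 69.5 mm above the worktop) that reaches level from the knob out past the board's front edge; tip 95 mm from the knob axis. At 0 it points 0.85 rad to the left of straight out of the front. The drawer passes below it. More than 15 N on it, also by pinching, strains it.
- lever_knob: The metal knob hanging under the board left of the drawer, with its lever and, at its lower end, its cam: an eccentric disc 40 mm across, centre 10 mm off the axis, 11 to 37 mm above the worktop. Origin on the knob's axis 75 mm above the worktop; it turns with the knob, axes as the riser's at 0.
- spice_jar: Loose small spice jar, 43 mm across, 90 mm tall, standing at the left of the riser. Origin at the centre of its underside.
- kitchen_timer: Loose kitchen timer, 61 mm across, 60 mm tall, on the worktop to the right in front. Origin at the centre of its underside.

How it is judged:
By the outcome, as a careful person would: the job done as asked, in the order asked, and still so for the second after the job is handed in, with the robot touching nothing.
It also fails if it takes over 67 s, if anything falls off the work surface, if the arm or the gripper's body presses on something with over 40 N, if the wrist force passes 120 N, or if a joint passes its speed limit or range.

ROBOT

A 6-joint arm with a two-finger parallel gripper is mounted at the origin on a cart in front of the work surface, level with it; the furniture and walls round the work are solid. World frame = base frame: x ahead of the robot, y to its left, z up, the work surface at z = 0. Lengths are in m, angles in rad, forces in N, time in s.
With the tool pointing down it reaches from about 0.35 to 0.925 m from the base axis. Payload 6.4 kg.
Tool frame: the origin (TCP) lies midway between the tips of the shut fingers; the grasp point (between the pads) lies 19 mm behind it; z points along the fingers, y is the line along which they close (so a half turn about z gives the same grasp; the last joint's range is limited). The gripper opens to 85 mm and grips with 20 to 120 N. Pads are 22 mm wide; open, the fingers measure 114 mm over their backs; the gripper's body (76 mm by 85 mm) begins 54 mm behind the grasp point. The pads swing forward as they close: fully open they stand 13 mm farther back than shut.
Start: joints at [1.088, 0.245, 1.558, -0, 1.339, -0.174], TCP at [0.198, 0.619, 0.231] pointing down, gripper open.
Joint ranges: [-3.13, 3.13], [-1.02, 2.26], [0.13, 2.54], [-0.95, 4.09], [0.21, 2.88], [-2.74, 2.74]. Speed limits (rad/s): [2.57, 2.57, 3.14, 3.14, 3.14, 3.14].

INTERFACE

Orientations are given as a unit quaternion [w, x, y, z].
In Python, from station import bot gives the robot as it stands. Calls block until the motion is done:
- bot.move_pose(position, orientation): joint-space move of the TCP to a pose.
- bot.line_to(position, rot=None, max_speed=0.15, guard=None): straight line of the TCP; rot=None keeps the orientation; max_speed is the mean speed in m/s. With guard (N) it stops when the force on the tool has changed by that much, and returns True; else False.
- bot.set_joints(angles): joint-space move.
- bot.command_gripper(opening): finger opening in m; the grip force is fixed at half the most; returns when the fingers have stopped.
- bot.dwell(seconds).
- bot.ik(position, orientation): joint angles nearest the present ones, or None.
- bot.get_state(): the state.
- bot.get_image(name): name is "scene" or "top" or "wrist"; returns (picture, depth): 384x512x3 uint8, red, green, blue; 384x512 float32, m along the optical axis (not along the pixel's ray), 0 where there is no reading.
- bot.camera_info(name): a dict with "K" (3x3 intrinsics, pixels), "D" ([k1, k2, p1, p2, k3] as OpenCV has them; the pictures are not rectified), "rvec" (rotation vector, rad) and "tvec" (3), from world to camera coordinates, as OpenCV has them. Camera axes: x right, y down, z forward; pixel columns grow to the right and rows downward; lengths in m; the calibration is good to about 2 mm. A picture is of the moment at which its call begins: read the wrist's pose just before it. camera_info takes no time and is no camera call; for the wrist camera it gives the pose at the moment of the call.
A pose or a line that the arm cannot do raises bot.PlanningError and nothing moves.
- bot.sign_off(): hands the job in; it is judged then, once.
Trained networks look in the newest picture that a camera, given by its name, has taken for a name from the list of things; names that differ only in an ending like _2 or _b are one class to them, and where a whole thing is asked for, a point or a joint stands for the part that bears it (a point fixed in the world has none). Each returns a list of dicts, best first, with "p" (0 to 1); they miss things now and then, are a little off and sometimes report something else, mostly with a low value. They report only what shows in the picture. A call takes as long as a camera call.
- bot.cut_out(camera, name): "region" (384x512 bool, what is visible of it) and "xy" ([column, row] as shares, 0 to 1, of the picture: columns of its width, rows of its height, amid what is visible of it).
- bot.pinpoint(camera, name): "xy" ([column, row] as shares, 0 to 1, of the picture: columns of its width, rows of its height: a listed point, or the origin of a listed thing).
The state is a dict: "clock": time; "q": joint angles; "joint_vel": joint speeds; "effort": joint torques, N m; "tcp_pos": TCP position; "eef_rot": TCP orientation; "force": force on the tool from outside, world axes, zero at the start; "wrist_torque": the same for the moment, N m; "gripper_width": finger opening in m; "gripper_force": force on a finger pad.
Only numpy, scipy, OpenCV 4.12 (cv2) and the standard library are available. Lean on these libraries where they do the work, as an engineer would, in place of code of your own. Each camera call takes 0.05 s, during which the arm holds its last target. There are 200 camera calls.

## Working session

There is one attempt and no reset: what is moved stays moved. The work goes in short steps, each a Python script; the robot and the scene stay as the last script left them, time stands still between calls to the robot, and variables do not carry over. Pictures are saved under pics/ and viewed, at most 10 in all, crops included, and the job is handed in when it is done.

```bash
ls; mkdir -p pics; cat > h.py <<'E'
import numpy as np, cv2
from station import bot
def cam(n):
    c=bot.camera_info(n); K=np.array(c["K"],float);D=np.array(c["D"],float)
    R=cv2.Rodrigues(np.array(c["rvec"],float))[0]; t=np.array(c["tvec"],float).ravel(); return K,D,R,t
def ray(c,uv):
    K,D,R,t=c; p=cv2.undistortPoints(np.array(uv,float).reshape(-1,1,2),K,D)[:,0]
    return -R.T@t, np.c_[p,np.ones(len(p))]@R   # origin, dirs (unit z depth)
def atz(c,uv,z):
    o,d=ray(c,uv); return o+d*((z-o[2])/d[:,2])[:,None]
def proj(c,P):
    K,D,R,t=c; return cv2.projectPoints(np.array(P,float).reshape(-1,3),cv2.Rodrigues(R)[0],t,K,D)[0][:,0]
E
python3 - <<'E'
from h import *
s=bot.get_state();print(s["clock"],s["tcp_pos"],s["eef_rot"])
ims=[]
for n in("scene","top","wrist"):
    im,d=bot.get_image(n); c=cam(n); ims.append(im)
    np.savez(f"{n}0.npz",im=im,d=d); print(n,-c[2].T@c[3],c[2][2])
    for k in("riser","drawer","pull","knob_axis","lever_end","lever_knob","spice_jar","kitchen_timer"):
        r=bot.pinpoint(n,k); print("  ",k,[(np.round(np.array(x["xy"])*[512,384],1).tolist(),round(x["p"],2)) for x in r[:2]])
cv2.imwrite("pics/a.png",cv2.cvtColor(np.vstack([np.hstack(ims[:2])]),cv2.COLOR_RGB2BGR)[:, :] if 0 else cv2.resize(cv2.cvtColor(ims[0],cv2.COLOR_RGB2BGR),(800,600)))
cv2.imwrite("pics/b.png",cv2.resize(cv2.cvtColor(ims[1],cv2.COLOR_RGB2BGR),(800,600)))
E
```

```text
pics
0.0 [0.19726743 0.6187517  0.23018297] [-3.17576025e-04  1.53793479e-01  9.88102539e-01 -9.14751041e-04]
scene [0.13070677 0.58364802 0.45336601] [ 0.4972833  -0.74033547 -0.45234137]
   riser [([230.9, 201.7], 0.79)]
   drawer [([255.7, 207.8], 0.62), ([246.8, 193.8], 0.42)]
   pull [([295.4, 209.9], 0.86)]
   knob_axis [([245.8, 200.9], 0.83)]
   lever_end [([262.1, 221.7], 0.79), ([229.7, 202.2], 0.47)]
   lever_knob [([244.8, 195.5], 0.66)]
   spice_jar [([167.0, 224.6], 0.78), ([260.6, 220.5], 0.28)]
   kitchen_timer [([338.2, 188.6], 0.97)]
top [ 0.3855033  -0.03641024  0.92813319] [ 0.20168134 -0.02181472 -0.97920823]
   riser [([260.2, 162.4], 0.96), ([239.9, 198.0], 0.36)]
   drawer [([268.5, 190.7], 0.73)]
   pull [([274.4, 232.4], 0.86)]
   knob_axis [([242.5, 197.0], 0.92)]
   lever_end [([222.9, 225.7], 0.5)]
   lever_knob [([239.4, 196.4], 0.49)]
   spice_jar [([198.6, 159.4], 0.82)]
   kitchen_timer [([365.5, 230.4], 0.67)]
wrist [0.12260553 0.64300392 0.37418981] [ 0.2883852 -0.090568  -0.9532216]
   riser []
   drawer []
   pull []
   knob_axis []
   lever_end []
   lever_knob []
   spice_jar []
   kitchen_timer []
```

View pics/a.png

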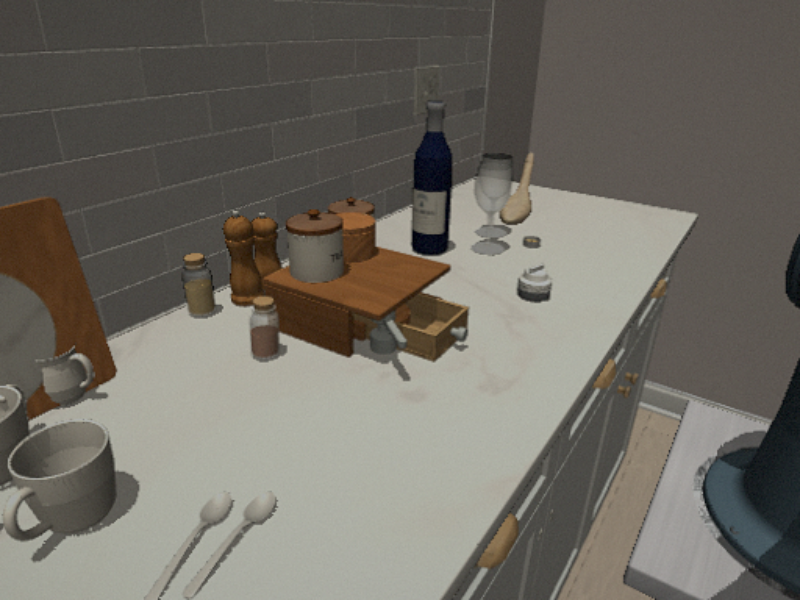

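View pics/b.png

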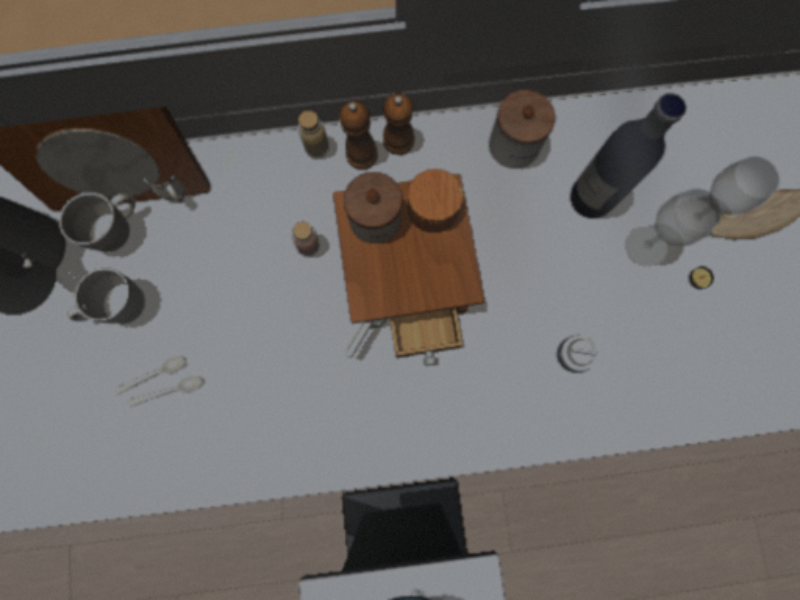

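```bash
python3 - <<'E'
from h import *
cs=cam("scene");ct=cam("top")
def tri(a,b):
    o1,d1=ray(cs,[a]);o2,d2=ray(ct,[b]);A=np.c_[d1[0],-d2[0]];x=np.linalg.lstsq(A,o2-o1,rcond=None)[0]
    p,q=o1+d1[0]*x[0],o2+d2[0]*x[1];return (p+q)/2,np.linalg.norm(p-q)
for n,a,b,z in [("riser",(230.9,201.7),(260.2,162.4),0),("drawer",(255.7,207.8),(268.5,190.7),0),("pull",(295.4,209.9),(274.4,232.4),.026),("knob",(245.8,200.9),(242.5,197),.0635),("lever",(262.1,221.7),(222.9,225.7),.0635),("jar",(167,224.6),(198.6,159.4),0),("timer",(338.2,188.6),(365.5,230.4),0)]:
    print(n,np.round(tri(a,b)[0],4),round(tri(a,b)[1],4),"top@z",np.round(atz(ct,[b],z)[0],4),"scene@z",np.round(atz(cs,[a],z)[0],4))
E
```

```text
riser [ 0.6517 -0.0818  0.0039] 0.0068 top@z [ 0.6559 -0.0804  0.    ] scene@z [ 0.6525 -0.0883  0.    ]
drawer [ 0.5744 -0.0917  0.0051] 0.0025 top@z [ 0.5743 -0.0926  0.    ] scene@z [ 0.5807 -0.0991  0.    ]
pull [ 0.4603 -0.0899  0.0372] 0.0052 top@z [ 0.4588 -0.0917  0.026 ] scene@z [ 0.4717 -0.1071  0.026 ]
knob [ 0.5552 -0.0211  0.0611] 0.0029 top@z [ 0.5535 -0.0219  0.0635] scene@z [ 0.5542 -0.0172  0.0635]
lever [0.4836 0.0324 0.0586] 0.0107 top@z [0.4879 0.0345 0.0635] scene@z [0.474  0.0378 0.0635]
jar [0.6918 0.0918 0.0027] 0.0164 top@z [0.6856 0.087  0.    ] scene@z [0.7046 0.0908 0.    ]
timer [ 0.443  -0.3292  0.003 ] 0.0154 top@z [ 0.436  -0.3331  0.    ] scene@z [ 0.452  -0.3316  0.    ]
```

The scene view shows the riser with the drawer out to its front, pull at about (462,333) and the lever at its left at about (395,335). In the top view (800x600) the board corners are near (352,321), (482,302), (462,175) and (334,190), the pull is at (430,358) and the lever tip at (352,355). Next I close the gripper and look with the wrist camera from two places.

```bash
python3 - <<'E'
from h import *
ct=cam("top")
C=atz(ct,np.array([(352,321),(482,302),(462,175),(334,190)])*.64,.09);print(np.round(C,4))
print("yaw", np.arctan2(*(C[3]-C[0])[[1,0]]),np.arctan2(*(C[2]-C[1])[[1,0]]),np.arctan2(*(C[0]-C[1])[[1,0]])-np.pi/2)
bot.command_gripper(0.0)
q=[0,0,1,0]
for i,p in enumerate([(.42,0.0,.25),(.42,-.12,.25)]):
    bot.move_pose(p,q); bot.dwell(.2)
    c=cam("wrist"); im,d=bot.get_image("wrist"); 
    np.savez(f"w{i}.npz",im=im,d=d,K=c[0],D=c[1],R=c[2],t=c[3])
    cv2.imwrite(f"pics/w{i}.png",cv2.resize(cv2.cvtColor(im,cv2.COLOR_RGB2BGR),(800,600)))
    for k,z in(("riser",0),("pull",.026),("knob_axis",.0635),("lever_end",.0635),("lever_knob",.075),("drawer",0)):
        for x in bot.pinpoint("wrist",k)[:2]:
            uv=np.array(x["xy"])*[512,384]; print(k,np.round(uv,1),round(x["p"],2),np.round(atz(c,[uv],z)[0],4))
s=bot.get_state();print(s["clock"],s["tcp_pos"],s["force"],s["gripper_width"],np.round(s["q"],2))
E
```

```text
[[ 0.5328  0.0214  0.09  ]
 [ 0.5375 -0.1829  0.09  ]
 [ 0.7516 -0.1833  0.09  ]
 [ 0.7517  0.0276  0.09  ]]
yaw 0.028365217328876532 -0.0016975821415465373 0.022736323465283537
pull [183.7 185.2] 0.64 [ 0.4558 -0.0896  0.026 ]
lever_knob [192.3 254.8] 0.67 [ 0.5277 -0.0737  0.075 ]
drawer [194.4 254.2] 0.85 [ 0.5707 -0.088   0.    ]
pull [274.1 184.9] 0.71 [ 0.4554 -0.0937  0.026 ]
knob_axis [335.1 272.1] 0.98 [ 0.5597 -0.016   0.0635]
lever_end [387.7 216.6] 0.68 [0.4833 0.0412 0.0635]
drawer [273.1 256.1] 0.75 [ 0.5735 -0.091   0.    ]
6.1083 [ 0.42002998 -0.11973629  0.25001365] [-0.60130067 -0.35143295 -0.2405473 ] -0.00032281457109554313 [-0.54 -0.3   2.06 -0.    1.39 -2.11]
```

View pics/w0.png

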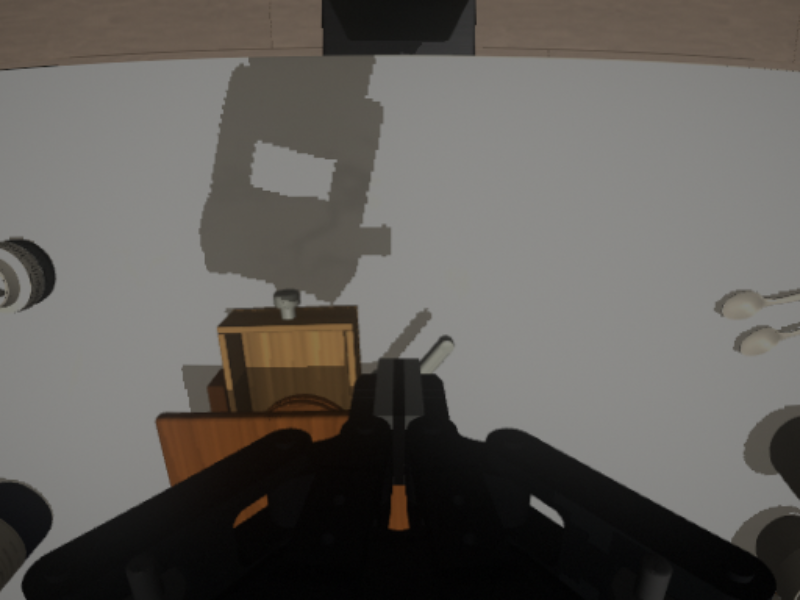

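View pics/w1.png

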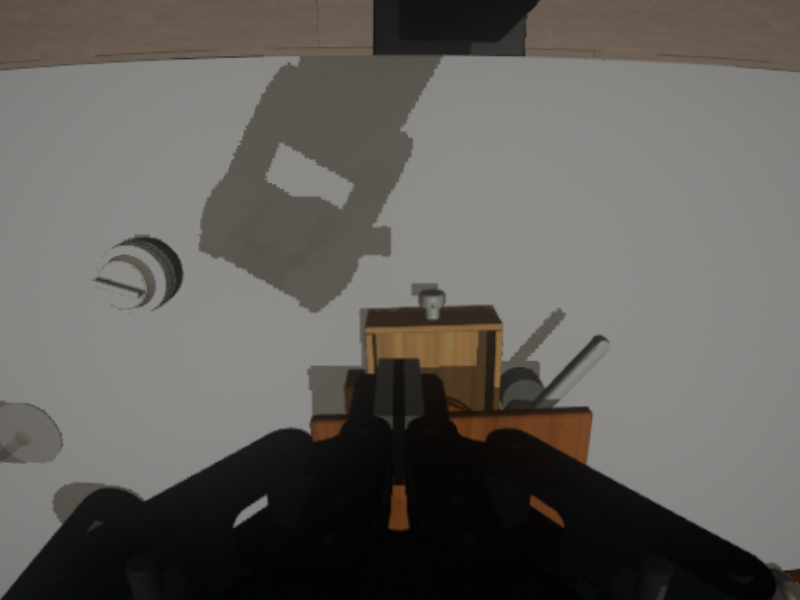

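The w1 view (800x600) shows the pull's front end at about (432,293), the board's front edge from (312,416) to (591,409), the lever tip at (603,339) and the timer at (128,280). In w0 the pull is at (287,294) and the lever tip at (448,341).

```bash
python3 - <<'E'
from h import *
def ld(i):
    z=np.load(f"w{i}.npz");return z["K"],z["D"],z["R"],z["t"]
cs=[ld(0),ld(1),cam("top")]
def tri(*uvs):
    A=np.zeros((3,3));b=np.zeros(3)
    for c,uv in uvs:
        o,d=ray(c,[np.array(uv)*.64]);d=d[0]/np.linalg.norm(d[0]);M=np.eye(3)-np.outer(d,d);A+=M;b+=M@o
    return np.round(np.linalg.solve(A,b),4)
print("pull",tri((cs[0],(287,294)),(cs[1],(432,293))))
print("lever",tri((cs[0],(448,341)),(cs[1],(603,339))))
L=atz(cs[1],np.array([(312,416),(591,409)])*.64,.09);print("board front top",np.round(L,4), "yaw",np.arctan2(*(L[1]-L[0])[[1,0]])-np.pi/2)
L=atz(cs[1],np.array([(366,330),(502,328)])*.64,.045);print("drawer front top",np.round(L,4),"yaw",np.arctan2(*(L[1]-L[0])[[1,0]])-np.pi/2)
print("corner FR",tri((cs[0],(159,415)),(cs[1],(312,416))),tri((cs[1],(312,416)),(cs[2],(482,302))),"FL",tri((cs[1],(591,409)),(cs[2],(352,321))))
print("lever centreline near board",atz(cs[1],[np.array((546,404))*.64,np.array((601,341))*.64],.0695))
E
```

```text
pull [ 0.4601 -0.0904  0.0237]
lever [0.484  0.0387 0.0644]
board front top [[ 0.534  -0.1819  0.09  ]
 [ 0.5289  0.0254  0.09  ]] yaw 0.024550979149516206
drawer front top [[ 0.4837 -0.1437  0.045 ]
 [ 0.4819 -0.0357  0.045 ]] yaw 0.016096964091569577
corner FR [ 0.5394 -0.1835  0.0823] [ 0.5389 -0.1839  0.0823] FL [0.5309 0.0235 0.09  ]
lever centreline near board [[ 0.53652544 -0.00182139  0.0695    ]
 [ 0.48281162  0.03482636  0.0695    ]]
```

```bash
cat >> h.py <<'E'
YAW=0.024; ux=np.array([np.cos(YAW),np.sin(YAW),0])
RO=np.array([.6435,-.0765,0]); KN=RO+ux*-.085+np.array([-np.sin(YAW),np.cos(YAW),0])*.062
def quat(phi): return [0,float(np.cos(phi/2)),float(np.sin(phi/2)),0]
def F(n=4):
    f=[]
    for _ in range(n): bot.dwell(.02); f.append(bot.get_state()["force"])
    return np.mean(f,0)
E
python3 - <<'E'
from h import *
q=quat(np.pi+YAW)
s0=np.array([.413,-.0915,.022])
bot.move_pose(s0+[0,0,.1],q); print("down hit",bot.line_to(s0,guard=10)); bot.dwell(.2); f0=F(); print(f0)
p=s0
for x,v in((.436,.06),(.452,.02),(.468,.025),(.478,.025)):
    p=s0+ux*(x-s0[0]); h=bot.line_to(p,max_speed=v,guard=9); st=bot.get_state(); print(x,h,st["tcp_pos"],st["force"]-f0,st["clock"])
    if h: break
else:
    while p[0]<.505:
        p=p+ux*.0015; h=bot.line_to(p,max_speed=.012,guard=6); f=F(2)-f0; print(np.round(bot.get_state()["tcp_pos"],4),np.round(f,2),h)
        if h or -f@ux>8: break
print(bot.get_state()["clock"])
E
```

```text
down hit False
[-0.02928065 -0.23494423  0.4898003 ]
0.436 False [ 0.4361541  -0.09083928  0.02185629] [-0.53199133  0.61617401 -1.06758218] 8.3167
0.452 True [ 0.44754067 -0.09042768  0.0216145 ] [-0.29746922  0.08084172 -0.40893225] 8.9417
8.9417
```

```bash
python3 - <<'E'
from h import *
s=bot.get_state(); p=np.array([s["tcp_pos"][0],s["tcp_pos"][1],.022]); f0=np.array([-.03,-.23,.49])
while p[0]<.505:
    d=.004 if p[0]<.478 else .0015
    p=p+ux*d; h=bot.line_to(p,max_speed=.012,guard=12); f=F(2)-f0; st=bot.get_state(); print(np.round(st["tcp_pos"],4),np.round(f,2),h,round(st["clock"],2))
    if -f@ux>9: break
    if h: p=np.array([st["tcp_pos"][0],st["tcp_pos"][1],.022])
E
```

```text
[ 0.4476 -0.0898  0.0209] [ 0.06  0.55 -0.74] True 9.31
[ 0.451  -0.0894  0.0215] [-2.69 -0.25 -3.08] False 9.87
[ 0.4559 -0.0897  0.0222] [-2.86 -0.1  -2.22] False 10.38
[ 0.4596 -0.0895  0.0221] [-5.17 -0.25  0.04] False 10.9
[ 0.4634 -0.0894  0.0221] [-5.86  0.09  1.75] False 11.42
[ 0.4674 -0.0893  0.0221] [-5.52  0.07  1.19] False 11.93
[ 0.4714 -0.0892  0.0221] [-5.75 -0.29  1.23] False 12.45
[ 0.4754 -0.0891  0.0221] [-5.4  -0.12  0.89] False 12.97
[ 0.4794 -0.089   0.0221] [-5.43  0.21  0.96] False 13.48
[ 0.4808 -0.089   0.0222] [-6.68 -0.12  1.78] False 13.79
[ 0.4823 -0.089   0.0221] [-6.42  0.04  2.31] False 14.1
[ 0.4838 -0.0889  0.0221] [-5.89  0.33  1.38] False 14.41
[ 0.4853 -0.0889  0.0221] [-5.73  0.32  1.87] False 14.72
[ 0.4868 -0.0888  0.0221] [-5.98 -0.15  2.08] False 15.03
[ 0.4883 -0.0888  0.0221] [-6.47 -0.42  2.11] False 15.33
[ 0.4898 -0.0888  0.0221] [-6.5   0.68  2.04] False 15.64
[ 0.4911 -0.0887  0.0221] [-6.91 -0.08  2.96] False 15.95
[ 0.4905 -0.0885  0.0216] [ 0.41 -0.1  -0.36] True 16.19
[ 0.4909 -0.0883  0.0215] [-5.38  0.02  0.66] False 16.7
[ 0.4909 -0.0882  0.0215] [-11.29  -1.61   6.98] False 17.01
```

The drawer met its stop at TCP x=0.491, as expected. Next is the lever.

```bash
cat >> h.py <<'E'
KN=np.array([.559,-.017,0])
def lev(a):
    u=np.array([-np.cos(a),np.sin(a),0]);n=np.array([np.sin(a),np.cos(a),0])
    if a>0: p=KN+u*(.092-.005*min(a,.8))+.006*n+[.011,.0145,0]; phi=np.pi
    else: p=KN+u*.081+.0205*n; phi=np.pi-a
    return p+[0,0,.053],quat(phi),n
E
cat > lever.py <<'E'
from h import *
import json,sys
a=float(sys.argv[1]); amin=float(sys.argv[2]); f0=np.array(json.load(open("f0.json")))
step=.03; hit=False
while a>amin:
    a-=step; p,q,n=lev(a); bot.line_to(p,q,max_speed=.03,guard=11)
    f=F(3)-f0; st=bot.get_state(); fn=f@n; print(round(a,3),"Fn %.2f"%fn,np.round(f,1),np.round(st["tcp_pos"]-p,4),round(st["clock"],2))
    if fn>3.3: step=.012
    if fn>7.3: break
E
python3 - <<'E'
from h import *
import json
s=bot.get_state(); p=s["tcp_pos"]-ux*.03; bot.line_to(p,max_speed=.1); bot.line_to(p+[0,0,.12],max_speed=.25)
P,q,n=lev(.65); P=P+n*.010; print(P)
bot.move_pose(P+[0,0,.09],q); print("hit",bot.line_to(P,guard=8,max_speed=.1)); bot.dwell(.2)
f=F(6); json.dump(f.tolist(),open("f0.json","w")); print(f,bot.get_state()["tcp_pos"],bot.get_state()["clock"])
im,_=bot.get_image("wrist"); cv2.imwrite("pics/c.png",cv2.cvtColor(im,cv2.COLOR_RGB2BGR))
E
```

```text
[0.50903055 0.06394763 0.053     ]
hit False
[ 0.12827255 -0.1740282   0.32920672] [0.50928866 0.06396525 0.05341253] 20.15
```

View pics/c.png

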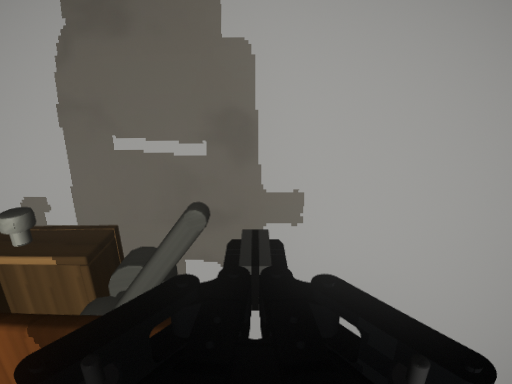

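The lever tip is at (197,215) with the closed fingers standing to its left at (255,240), so I can start pushing.

```bash
python3 lever.py .68 0.1
```

```text
0.65 Fn 0.10 [ 0.3 -0.1 -0.2] [-0.     -0.0001  0.    ] 20.73
0.62 Fn 0.04 [-0.2  0.2 -0.7] [-0. -0. -0.] 21.03
0.59 Fn 0.81 [0.7 0.5 0. ] [ 0.0001 -0.      0.0001] 21.33
0.56 Fn 0.73 [ 0.2  0.7 -0.6] [ 0.     -0.0001  0.    ] 21.63
0.53 Fn 0.30 [0.1 0.3 0.1] [-0.0001 -0.0001  0.    ] 21.93
0.5 Fn 0.77 [ 0.5  0.6 -0.4] [-0.0001 -0.0001 -0.    ] 22.23
0.47 Fn 0.26 [0.3 0.1 0.2] [-0.0001 -0.0001 -0.    ] 22.53
0.44 Fn 0.53 [ 0.8  0.2 -0.1] [-0.0001 -0.0001 -0.    ] 22.83
0.41 Fn 0.26 [ 0.   0.3 -0.6] [-0.0001 -0.0001 -0.    ] 23.13
0.38 Fn 0.56 [ 0.4  0.5 -0.4] [-0.0001 -0.0001 -0.    ] 23.43
0.35 Fn 0.52 [ 0.6  0.3 -0.3] [-0.0001 -0.0001 -0.    ] 23.73
0.32 Fn 1.15 [ 0.7  1.  -0.3] [-0.0001 -0.0001 -0.    ] 24.03
0.29 Fn 0.21 [-0.2  0.3  0. ] [-0.0001 -0.0001 -0.    ] 24.33
0.26 Fn 0.66 [ 0.5  0.5 -0.8] [-0.0001 -0.0001 -0.    ] 24.63
0.23 Fn 0.64 [ 0.6  0.5 -0.6] [-0.0001 -0.0001 -0.    ] 24.93
0.2 Fn 1.05 [-0.1  1.1 -0. ] [-0.0001 -0.0001 -0.    ] 25.23
0.17 Fn 0.22 [-0.5  0.3 -0.4] [-0.0001 -0.0001 -0.    ] 25.53
0.14 Fn 0.92 [ 0.3  0.9 -0.4] [-0.     -0.0001  0.    ] 25.83
0.11 Fn 0.77 [ 0.9  0.7 -0.7] [ 0.     -0.0001  0.    ] 26.13
0.08 Fn 1.26 [ 0.7  1.2 -0.7] [-0.     -0.0002  0.    ] 26.43
```

```bash
python3 lever.py .08 -.5; python3 - <<'E'
from h import *
im,_=bot.get_image("wrist"); cv2.imwrite("pics/d.png",cv2.cvtColor(im,cv2.COLOR_RGB2BGR))
E
```

```text
0.05 Fn 1.40 [ 0.8  1.4 -0.7] [ 0.     -0.0001  0.0001] 26.73
0.02 Fn 1.64 [ 1.4  1.6 -0.4] [ 0.     -0.0001  0.    ] 27.03
-0.01 Fn 1.82 [ 1.2  1.8 -0.2] [-0.0001 -0.0001 -0.    ] 27.33
-0.04 Fn 1.60 [0.8 1.6 0.1] [-0.0001 -0.0001 -0.    ] 27.63
-0.07 Fn 1.71 [0.5 1.7 0.5] [-0.0001 -0.     -0.    ] 27.93
-0.1 Fn 2.04 [0.4 2.1 0.6] [-0.0001 -0.     -0.    ] 28.23
-0.13 Fn 1.58 [-0.4  1.5  0.8] [-0.0001 -0.     -0.    ] 28.53
-0.16 Fn 2.32 [-0.8  2.2  1.4] [-0.0001 -0.     -0.    ] 28.83
-0.19 Fn 2.34 [-1.   2.2  0.8] [-0.0001 -0.     -0.0001] 29.13
-0.22 Fn 1.88 [-1.2  1.7  1.5] [-0.0002 -0.     -0.0001] 29.43
-0.25 Fn 2.64 [-2.   2.2  1.3] [-0.0001  0.     -0.0001] 29.73
-0.28 Fn 2.48 [-2.   2.   1.3] [-0.0001 -0.     -0.0001] 30.03
-0.31 Fn 2.33 [-2.3  1.7  1.4] [-0.0001 -0.     -0.0001] 30.33
-0.34 Fn 3.62 [-3.4  2.7  0.6] [-0.0002  0.0001 -0.0001] 30.63
-0.352 Fn 5.67 [-3.5  4.8  2.1] [-0.0004  0.0005 -0.0001] 30.93
-0.364 Fn 6.94 [-3.7  6.   3.4] [-0.0005  0.0008 -0.0001] 31.23
-0.376 Fn 8.30 [-3.8  7.4  3.1] [-0.0006  0.001  -0.0001] 31.53
```

View pics/d.png

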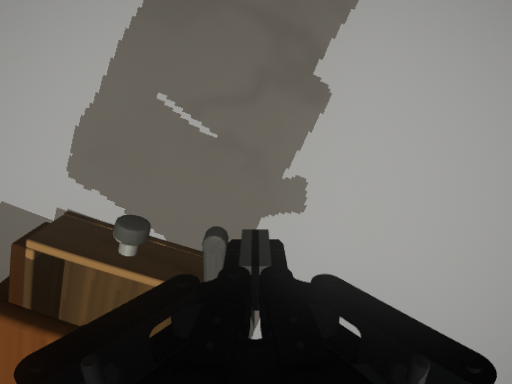

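The lever lies against the fingers at (215,255) and the force rose from about 2.4 N to 8.3 N, which is a firm bite. I back off, rise and check.

```bash
python3 - <<'E'
from h import *
import json
f0=np.array(json.load(open("f0.json")))
p,q,n=lev(-.376); fa=F(5)-f0
p=bot.get_state()["tcp_pos"]; bot.line_to(p+n*.025,max_speed=.05); bot.dwell(.2); fb=F(5)-f0
print("held",fa@n,"free",fb@n,"net",(fa-fb)@n)
p=bot.get_state()["tcp_pos"]; bot.line_to(p+[0,0,.15],max_speed=.2)
bot.move_pose((.42,.08,.25),[0,0,1,0]); bot.dwell(.2)
c=cam("wrist"); im,_=bot.get_image("wrist"); cv2.imwrite("pics/e.png",cv2.resize(cv2.cvtColor(im,cv2.COLOR_RGB2BGR),(800,600)))
for k,z in(("pull",.026),("knob_axis",.0635),("lever_end",.0635)):
    for x in bot.pinpoint("wrist",k)[:1]: print(k,x["p"],np.round(atz(c,[np.array(x["xy"])*[512,384]],z)[0],4))
im,_=bot.get_image("top"); c=cam("top")
for k,z in(("pull",.026),("lever_end",.0635),("spice_jar",0),("kitchen_timer",0)):
    for x in bot.pinpoint("top",k)[:1]: print(k,x["p"],np.round(atz(c,[np.array(x["xy"])*[512,384]],z)[0],4))
print(bot.get_state()["clock"])
E
```

```text
held 8.621018300020708 free 0.3960374530138654 net 8.224980847006842
pull 0.76 [ 0.4988 -0.0915  0.026 ]
knob_axis 0.96 [ 0.5564 -0.0199  0.0635]
lever_end 0.6 [ 0.468  -0.0496  0.0635]
pull 0.64 [ 0.5077 -0.1031  0.026 ]
lever_end 0.7 [ 0.4654 -0.0522  0.0635]
kitchen_timer 0.62 [ 0.4368 -0.3457  0.    ]
34.7583
```

View pics/e.png

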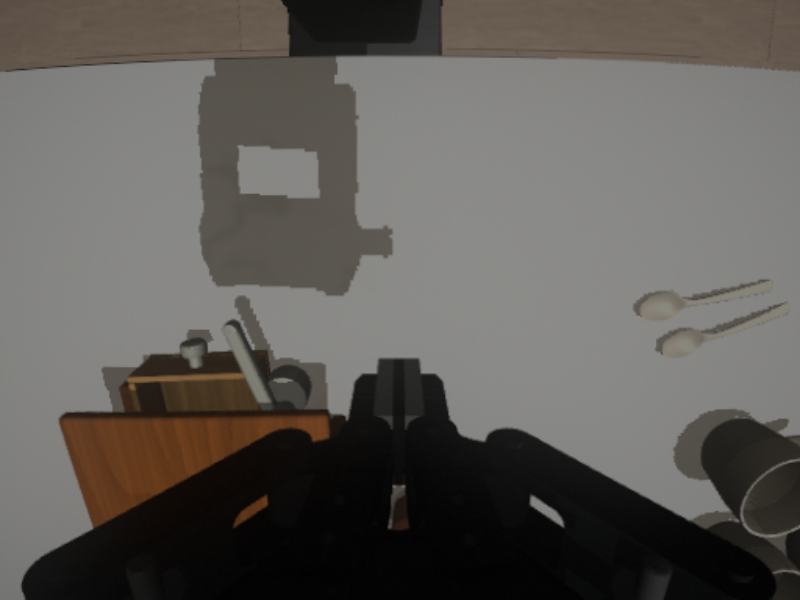

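The picture shows the drawer in, with the pull at (193,348) and the lever swung across to (232,328). Correcting for the wrist camera's earlier bias, the pull sits at 0.502, which matches the stop contact. The arm is clear of everything.

```bash
python3 -c "
from station import bot
print(bot.sign_off())"
```

```text
the job is handed in; nothing more can be done
None
```

The drawer is pressed home against its back stop and gripped: the cam bit at about 8 N on the lever, I stopped there and backed the arm clear, and the job was handed in at about 35 s; the arm never went near the jar or timer, though a final check of where they stand was inconclusive.

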